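# Fit the blue mould on the badge press

### The arm

A 7-joint arm with a two-finger parallel gripper is mounted at the origin on the work surface. World frame = base frame: x ahead of the robot, y to its left, z up, the work surface at z = 0. Lengths are in m, angles in rad, forces in N, time in s.
With the tool pointing down it reaches from about 0.425 to 0.875 m from the base axis. Payload 4.7 kg.
Tool frame: the origin (TCP) lies on the centre line of the jaws, within the pads' length; the fingertips stand 14 mm ahead of it and the grasp point (between the pads) lies 5 mm behind it (tcp_to_tips is the distance from the TCP to the fingertips, in m); z points along the fingers, y is the direction in which the jaws open and shut (so a half turn about z gives the same grasp; the last joint's range is limited). The gripper opens to 87 mm and grips with 3 to 60 N. Pads are 19 mm wide; open, the fingers measure 117 mm over their backs; the gripper's body (75 mm by 190 mm) begins 51 mm behind the grasp point.
Start: joints at [-1.258, 0.321, -0.07, 1.45, 0.023, 1.371, -0.057], TCP at [0.191, 0.621, 0.237] pointing down, gripper open.
Joint ranges: [-2.86, 2.86], [-0.3, 2.09], [-1.38, 1.24], [0.06, 2.45], [-1.56, 4.7], [0.09, 2.05], [-2.69, 2.69]. Speed limits (rad/s): [2.57, 2.57, 3.14, 3.14, 3.14, 3.14, 3.14].

### API

Orientations are given as a unit quaternion [x, y, z, w].
In Python, from cell import * gives the robot as it stands.
- The arm moves only by the shell command python3 -m creep 'ROWS'. ROWS is JSON, a list that holds one entry, the list of rows, each a list of 7 numbers: the turn, a rotation vector about the world's x, y, z in rad, then the shift along the world's x, y, z in mm, then the finger opening in mm, from 0 to 87. In form: [[[rx, ry, rz, dx, dy, dz, fingers], ...]]. A call has 1 to 5 rows; each row is the pose to reach, as a shift and turn from the pose measured when the call began; what a row does not reach only later rows make up. A row lasts 1/8 s, in which the tool goes at most 62.5 mm and 10.7 degrees, less where a joint would pass 70% of its speed; a pose out of reach is approached as far as the arm can. A call with a gripper value outside its range is refused whole. The fingers move at their own pace and stop on an object; the grip force is fixed at half the most. Time passes only in rows, so rows that repeat a pose let the fingers close. It gives the time, the measured TCP pose, the force and the opening at its end, in the units of the state.
- sense(): the state, without advancing time (a new reading comes with each control period).
- read_camera(name): name is "scene" or "top" or "wrist"; returns a dict with "pixels" (400x640x3 uint8, red, green, blue), "fx", "fy", "cx", "cy" (pixels), "extrinsics" (4x4, takes a point from world to camera coordinates). Camera axes: x right, y down, z forward; pixel columns grow to the right and rows downward; lengths in m; the calibration is good to about 2 mm. A picture is of the moment at which its call begins. There is no depth.
- hand_in(): hands the job in, once; it reports no verdict.
The state is a dict: "time": time; "joint_pos": joint angles; "dq": joint speeds; "joint_efforts": joint torques, N m; "tool_pos": TCP position; "tool_rot": TCP orientation; "contact_force": force on the tool from outside, world axes, zero at the start; "ft_torque": the same for the moment, N m; "grip_width": finger opening in m.
Only numpy, scipy, OpenCV 4.12 (cv2) and the standard library are available. Lean on these libraries where they do the work, as an engineer would, in place of code of your own. Each camera call takes 0.05 s, during which the arm holds its last target.

### The job

Change the badge press over to the blue mould: first pull its die slide out by the black knob all the way to the end stop, so that the empty seat is clear of the press head. Then take the blue mould from the leather pad, slide it over the seat until it drops onto the locating pin hidden beneath it, and press it fully down against the ejector spring. Finish with the gripper still on the mould, holding it down flat on the seat so that I can turn the clamp screws, the slide still at its stop, and leave the red mould, mouse, mug and badge tray undisturbed.

Things in the scene. Friction and masses are not known exactly. Their poses are not given: they have to be found in the camera images.
- slide (a joint): travel of the press's die slide (m): 0 = pushed in, the empty seat right under the press head; grows as the slide is pulled out level along the press's -y (the direction from ram_axis to slide_knob) to its end stop at 0.110, the empty seat then clear of the head. Starts at 0 to 0.035, stays where it is left; about 6 N moves it
- slide_knob (a point): centre of the top of the slide's upright black knob, a cylinder 22 mm in diameter and 22 mm high on a thin stem 12 mm high; its top is 34 mm above the slide's plate and 82 mm above the desk. It is fixed to the slide, 105 mm farther out (-y) than the empty seat, and moves with it. Axes as seat
- seat (a point): centre of the empty seat on the slide: a flat round dark steel face, 68 mm across, 51 mm above the desk; moves with the slide. z up, -y the way the slide pulls out, x from the robot's side towards the press's column. The locating pin stands at its centre. On its y line, 49 mm to either side, are two brass clamp screws 14 mm across, 11 mm higher than the seat face, their dogs turned aside
- pin_top (a point): centre of the top of the upright steel locating pin in the middle of the seat: 12 mm in diameter, 13 mm high above the seat face, bevelled to 9 mm over its last 2.5 mm. Moves with the slide
- ejector (a joint): how far the brass ejector ring round the pin (48 mm across, 20 mm hole) is pressed down (m): 0 = up, its top 5 mm above the seat face; 0.005 = flush with it. Its spring pushes up with 5 N at 0 and 13 N at 0.005, more than the mould weighs, so the mould springs up again when it is let go
- black_mould (a point): centre of the top of the black mould already fitted on the slide, 110 mm from the pin on the side of the head (+y); 64 mm across, its top 31 mm above the seat face. It belongs to the slide; leave it
- blue_mould: the mould to fit, loose, upright on the leather pad: round aluminium foot 64 mm in diameter and 14 mm high, above it a round body 50 mm in diameter up to 40 mm, its upper 20 mm blue, the top dished. 0.2 to 0.34 kg. Origin: centre of its flat underside, z up. In the underside, on its axis, is a bore 15 mm in diameter, 14 mm deep, for the pin; any turn about its axis will do
- red_mould: a mould for small badges, loose on the pad, about 110 mm from the blue one on either side: foot 64 mm in diameter and 14 mm high, body 36 mm in diameter up to 40 mm, red top. Not to be disturbed. Origin: centre of its underside
- press: the green cast badge press, fixed to the desk: base 320 mm long (its y) by 180 mm, column 255 mm high on the side away from the robot, head arm 64 mm wide at 195 to 255 mm height reaching over the slideway, lever standing up and leaning away from the robot, up to 365 mm. Origin: on the desk under the ram's axis; turned up to 0.25 rad either way
- ram_axis (a point): centre of the underside of the press head's upper die (62 mm in diameter), 106 mm above the desk; the head and the column stand over this point and to its +x side
- pad: tan leather pad, 210 x 250 x 3 mm, fixed; the two loose moulds stand on it. Origin: centre of its underside
- mouse: white computer mouse, 108 x 60 x 32 mm, loose; not to be disturbed. Origin: centre of its underside
- mug: white mug, 80 mm across and 92 mm high, loose; not to be disturbed. Origin: centre of its underside
- badge_tray: low wooden tray of badges, 120 x 170 x 28 mm, loose; not to be disturbed. Origin: centre of its underside
Mind the look-alikes: they are no part of the job. Leave any purple look-alike of the blue_mould alone.

How it is judged:
On the way, in this order (a step that is already met when the one before it is completed fails the run):
1. the die slide is pulled out to its end stop (value of joint slide above 0.106 m), for 0.2 s.
2. the blue mould has dropped over the locating pin (z of blue_mould in the frame of seat below 0.009 m and horizontal distance between blue_mould and seat below 0.003 m and angle between blue_mould's own z axis and vertical below 0.1 rad), for 0.1 s.
At the end, for the whole second after the job is handed in: The slide is within 4 mm of its end stop; the blue mould is on the pin (within 3 mm of the seat's centre), upright within 0.05 rad, its underside within 1.5 mm of the seat face with the ejector pressed at least 4 mm, at rest, and the fingers are still on it with more than 4 N, holding it down (value of joint slide above 0.106 m and z of blue_mould in the frame of seat below 0.0015 m and horizontal distance between blue_mould and seat below 0.003 m and angle between blue_mould's own z axis and vertical below 0.05 rad and value of joint ejector above 0.004 m and contact force between the fingers and blue_mould above 4 N and linear speed of blue_mould below 0.01 m/s); the arm keeps its last pose, push and grip.
It fails at once if the red mould was disturbed (moved over 30 mm) (distance of red_mould from where it was at the start of the episode above 0.03 m).
It fails at once if the mouse was disturbed (moved over 30 mm) (distance of mouse from where it was at the start of the episode above 0.03 m).
It fails at once if the mug was disturbed (moved over 30 mm) (distance of mug from where it was at the start of the episode above 0.03 m).
It fails at once if the badge tray was disturbed (moved over 30 mm) (distance of badge_tray from where it was at the start of the episode above 0.03 m).
It also fails if it takes over 48 s, if anything falls off the work surface, if the arm or the gripper's body presses on something with over 40 N, if the wrist force passes 120 N, or if a joint passes its speed limit or range.

## Working session

There is one attempt and no reset: what is moved stays moved. The work goes in short steps, Python scripts to look and compute and a shell command to move; the robot and the scene stay as the last step left them, time stands still between calls to the robot, and variables do not carry over. Pictures are saved under pics/ and viewed, and the job is handed in when it is done.

```bash
ls; mkdir -p pics
python3 - <<'E'
from cell import *
import cv2,numpy as np
s=sense(); print({k:np.round(v,3).tolist() for k,v in s.items()})
for n in ["scene","top","wrist"]:
    c=read_camera(n); cv2.imwrite(f"pics/{n}0.png",c["pixels"][:,:,::-1]); print(n,c["fx"],c["cx"],c["cy"],np.round(c["extrinsics"],3).tolist())
E
```

```text
pics
{'time': 0.0, 'joint_pos': [-1.258, 0.322, -0.07, 1.452, 0.023, 1.371, -0.057], 'dq': [-0.002, -0.001, -0.0, 0.0, 0.001, 0.001, -0.001], 'joint_efforts': [-0.0, -49.129, -0.404, -31.253, -0.064, 0.044, 0.0], 'tool_pos': [0.191, 0.621, 0.235], 'tool_rot': [0.149, 0.989, -0.001, -0.0], 'contact_force': [-0.317, 0.779, -0.061], 'ft_torque': [0.027, 0.044, 0.021], 'grip_width': 0.087}
scene 397.77380205799705 326.62204267973334 195.25288690946806 [[0.736, 0.677, 0.006, -0.371], [0.462, -0.497, -0.734, -0.145], [-0.494, 0.543, -0.679, 1.284], [0.0, 0.0, 0.0, 1.0]]
top 388.00346868002623 323.80641468717175 198.87830905599665 [[-0.016, -1.0, -0.005, 0.031], [-0.996, 0.017, -0.09, 0.509], [0.09, 0.004, -0.996, 1.062], [0.0, 0.0, 0.0, 1.0]]
wrist 360.6798626232126 320.2135350003003 196.32859047888397 [[0.294, 0.956, -0.002, -0.648], [0.927, -0.285, 0.244, -0.03], [0.233, -0.074, -0.97, 0.389], [0.0, 0.0, 0.0, 1.0]]
```

View pics/scene0.png

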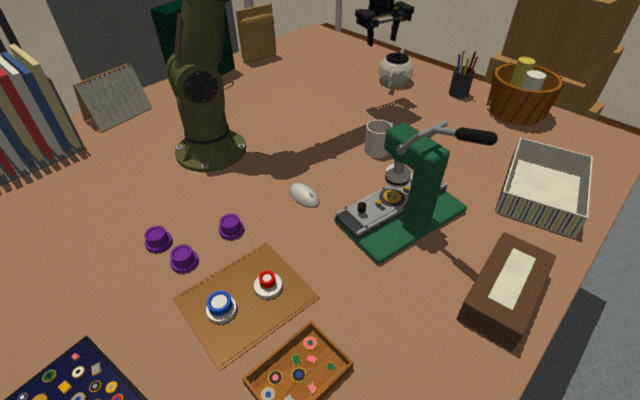

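View pics/top0.png

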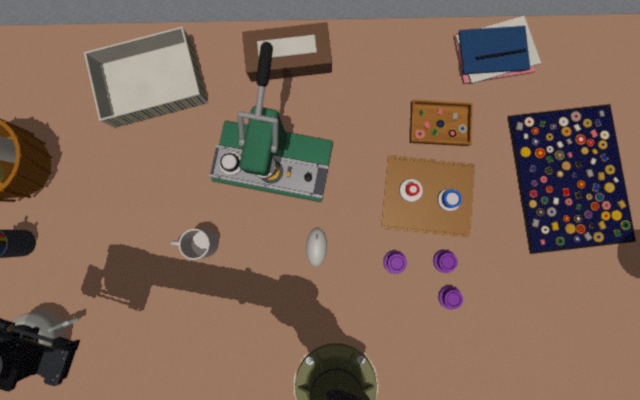

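View pics/wrist0.png

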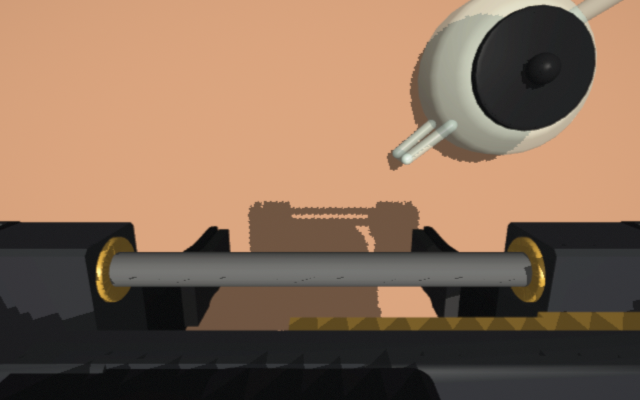

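The pictures show these candidates for the blue mould:
- **Blue-topped mould** on the tan pad: top (451,199), scene (221,303).
- **Three purple look-alikes** on the bare desk: top (395,262), (445,261) and (451,298).
- **Red mould**: top (411,189).
- **Blue badges and the notebook**: not moulds.

I choose the blue-topped mould on the pad. The black knob is at top (308,177), scene (362,207).

```bash
cat > h.py <<'E'
from cell import *
import cv2,numpy as np
from scipy.spatial.transform import Rotation as R
def ray(c,u,v):
    E=np.array(c["extrinsics"]); d=E[:3,:3].T@np.array([(u-c["cx"])/c["fx"],(v-c["cy"])/c["fy"],1]); o=-E[:3,:3].T@E[:3,3]; return o,d
def onz(c,u,v,z):
    o,d=ray(c,u,v); return o+d*(z-o[2])/d[2]
def proj(c,p):
    E=np.array(c["extrinsics"]); q=E[:3,:3]@np.array(p)+E[:3,3]; return np.array([c["fx"]*q[0]/q[2]+c["cx"],c["fy"]*q[1]/q[2]+c["cy"]])
def tri(c1,p1,c2,p2):
    A=[];b=[]
    for c,p in((c1,p1),(c2,p2)):
        o,d=ray(c,*p); d=d/np.linalg.norm(d); M=np.eye(3)-np.outer(d,d); A.append(M); b.append(M@o)
    return np.linalg.lstsq(np.vstack(A),np.hstack(b),rcond=None)[0]
def hsv(c): return cv2.cvtColor(c["pixels"],cv2.COLOR_RGB2HSV)
def blobs(mask,mn=20):
    n,l,s,ce=cv2.connectedComponentsWithStats(mask.astype(np.uint8))
    return [(s[i].tolist(),ce[i].round(1).tolist()) for i in range(1,n) if s[i,4]>=mn]
def crop(c,x0,y0,x1,y1,k,name):
    cv2.imwrite(f"pics/{name}.png",cv2.resize(c["pixels"][y0:y1,x0:x1,::-1],None,fx=k,fy=k,interpolation=cv2.INTER_CUBIC))
E
python3 - <<'E'
from h import *
t=read_camera("top");s=read_camera("scene")
crop(t,200,110,340,210,5,"t1");crop(s,320,110,480,260,5,"s1")
crop(s,170,240,320,360,5,"s2")
for n,c in(("t",t),("s",s)):
    H=hsv(c)
    print(n,"blue",blobs((abs(H[...,0].astype(int)-112)<10)&(H[...,1]>150)&(H[...,2]>80)))
    print(n,"red",blobs(((H[...,0]<4)|(H[...,0]>176))&(H[...,1]>180)&(H[...,2]>120)))
E
```

```text
t blue [([460, 28, 69, 45, 2056], [493.6, 49.2]), ([443, 190, 18, 17, 93], [450.3, 198.0])]
t red [([407, 183, 12, 12, 51], [411.6, 189.0])]
s blue [([207, 291, 24, 25, 208], [218.6, 303.0]), ([296, 372, 5, 5, 22], [298.1, 374.1])]
s red [([259, 271, 16, 13, 90], [266.4, 277.1])]
```

View pics/t1.png

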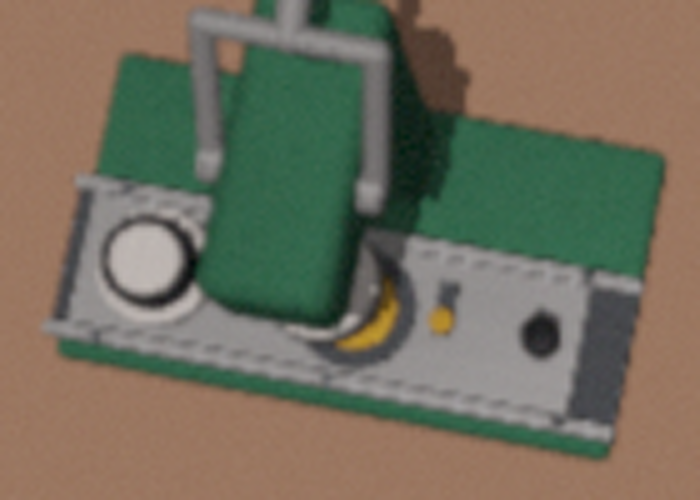

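View pics/s1.png

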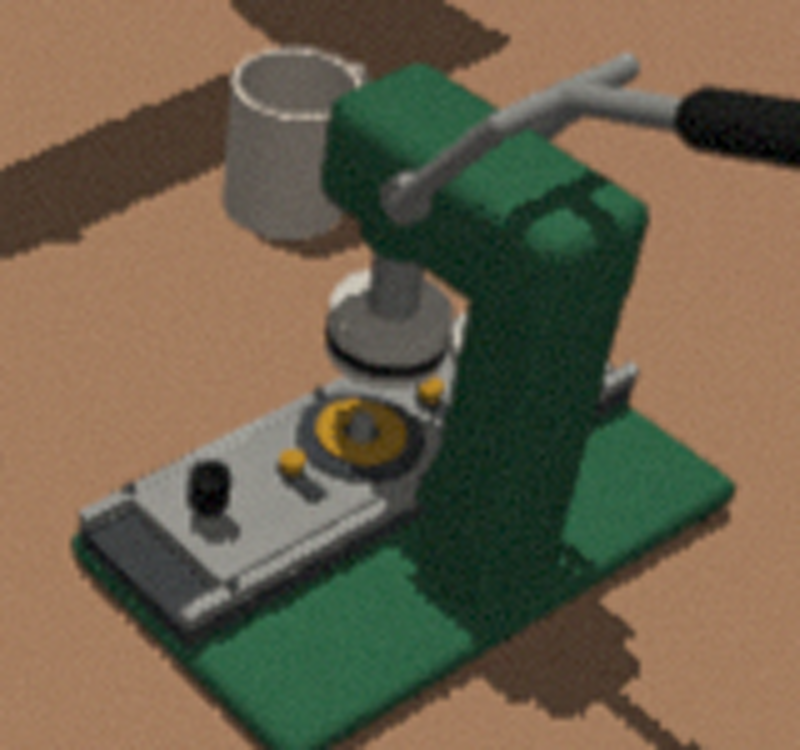

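View pics/s2.png

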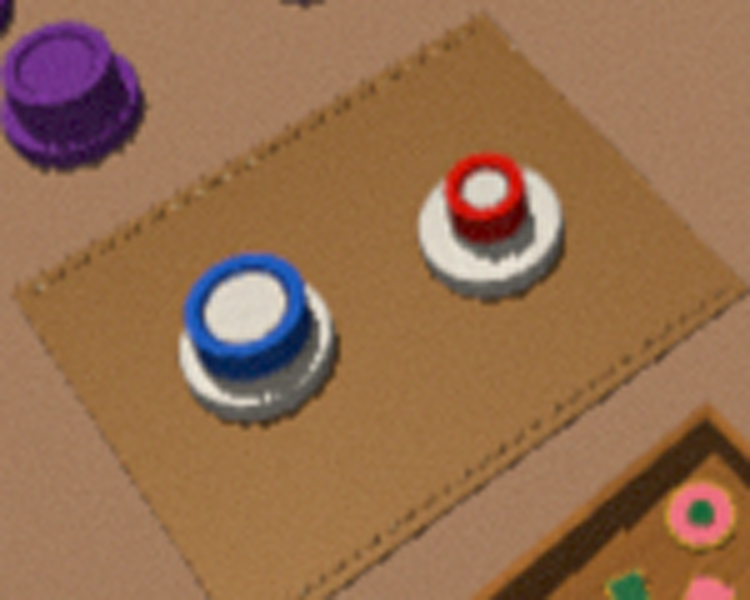

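The crops confirm it: the blue-ringed mould is at scene (219,302) and the purple ones are elsewhere. The slide is partly out, with the seat at scene (392,195) and the knob top at (362,203).

Run:
```python
from h import *
t=read_camera("top");s=read_camera("scene")
P=lambda n,x:print(n,np.round(np.array(x)*1000,1))
def cr(p,x,y): return (p[0]/5+x-0.4,p[1]/5+y-0.4)
kt=cr((541,333),200,110);ks=cr((209,470),320,110)
P("knob t",onz(t,*kt,.08));P("knob s",onz(s,*ks,.082));P("knob tri",tri(t,kt,s,ks))
P("scr t",onz(t,*cr((442,321),200,110),.062));P("scr s",onz(s,*cr((292,458),320,110),.062));P("scr2 s",onz(s,*cr((431,387),320,110),.062))
P("pin s",onz(s,*cr((363,418),320,110),.064))
P("seat s",onz(s,*cr((362,438),320,110),.051))
P("head s",onz(s,*cr((388,350),320,110),.106))
P("blackmould t",onz(t,*cr((148,260),200,110),.082))
# rails direction in top: rear rail edge upper (80,178)->(640,283); front (50,328)->(610,435), z~.05
a=onz(t,*cr((80,178),200,110),.05);b=onz(t,*cr((640,283),200,110),.05);P("rail1",b-a);print(np.degrees(np.arctan2(*(b-a)[1::-1])))
a=onz(t,*cr((50,328),200,110),.05);b=onz(t,*cr((610,435),200,110),.05);P("rail2",b-a);print(np.degrees(np.arctan2(*(b-a)[1::-1])))
H=hsv(t);m=((abs(H[...,0].astype(int)-112)<12)&(H[...,1]>110)&(H[...,2]>60)).astype(np.uint8);m[:150]=0
print(blobs(m));ys,xs=np.where(m);(cx,cy),r=cv2.minEnclosingCircle(np.c_[xs,ys].astype(np.float32));print(cx,cy,r)
P("blue t",onz(t,cx,cy,.043))
P("blue s",onz(s,*cr((246,305),170,240),.043))
P("red t",onz(t,411.6,189,.043));P("mug",onz(t,195,243,.09));P("mouse",onz(t,317,246,.02))
P("tool",sense()["tool_pos"])
```

```text
knob t [565.3  64.2  80. ]
knob s [559.7  66.5  82. ]
knob tri [563.4  63.1  87. ]
scr t [575.5 118.6  62. ]
scr s [573.3 119.6  62. ]
scr2 s [594.3 214.5  62. ]
pin s [583.2 167.6  64. ]
seat s [584.8 167.1  51. ]
head s [585.6 177.6 106. ]
blackmould t [608.  273.4  82. ]
rail1 [ -64.1 -308.5    0. ]
-101.7324019957748
rail2 [ -64.2 -306.5    0. ]
-101.82909858273335
[([602, 155, 6, 5, 22], [604.5, 156.8]), ([594, 184, 6, 6, 22], [596.2, 187.0]), ([443, 190, 19, 18, 126], [451.2, 198.3])]
303.9111633300781 205.6549835205078 307.1294860839844
blue t [489.6  77.5  43. ]
blue s [ 501.8 -329.4   43. ]
red t [ 530.5 -218.8   43. ]
mug [393.6 359.3  90. ]
mouse [378.5  43.8  20. ]
tool [191.3 621.1 236.4]
```

```bash
python3 -m creep '[[[0,0,-0.17,26,-56,0,60],[0,0,-0.34,52,-112,0,60],[0,0,-0.51,78,-168,0,60],[0,0,-0.68,104,-224,0,60],[0,0,-0.85,130,-280,0,60]]]'
```

```text
time: 0.98
tool_pos: [0.3221, 0.3392, 0.2366]
tool_rot: [0.546, 0.838, 0.0, -0.0]
contact_force: [1.5, -0.1, 0.9]
grip_width: 0.0606
```

```bash
python3 -m creep '[[[0,0,-0.17,26,-56,0,60],[0,0,-0.34,52,-112,0,60],[0,0,-0.51,78,-168,0,60],[0,0,-0.621,104,-224,0,60],[0,0,-0.621,140,-274,-20,60]]]'
python3 - <<'E'
from h import *
w=read_camera("wrist"); cv2.imwrite("pics/w2.png",w["pixels"][:,:,::-1])
E
```

```text
time: 1.6
tool_pos: [0.4624, 0.0652, 0.2189]
tool_rot: [0.776, 0.631, 0.003, 0.0]
contact_force: [0.3, 1.2, 0.5]
grip_width: 0.06
```

View pics/w2.png

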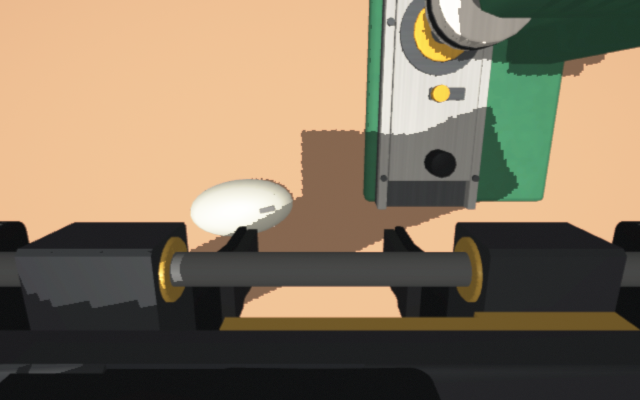

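The wrist view shows the knob at (439,162), a brass screw at (441,93), and the rails running nearly vertical in the image. The jaws are therefore across the slide.

Run:
```python
from h import *
w=read_camera("wrist");t=read_camera("top")
P=lambda n,x:print(n,np.round(np.array(x)*1000,1))
crop(w,360,0,520,220,3,"w2c")
H=hsv(w); m=(H[...,2]<60); m[:130]=0;m[185:]=0;m[:,:420]=0;m[:,460:]=0
print(blobs(m)); 
gm=(abs(H[...,0].astype(int)-24)<6)&(H[...,1]>180)&(H[...,2]>100);gm[200:]=0
print(blobs(gm))
b=[b for b in blobs(gm) if b[1][1]>80][0]
P("screw",onz(w,*b[1],.061)); P("knob",onz(w,437.5,160.5,.082))
e=[onz(w,488,170,.05)-onz(w,491,60,.05), onz(w,382,180,.05)-onz(w,387,30,.05)]
for x in e: print(np.degrees(np.arctan2(x[1],x[0])))
print(proj(w,[.563,.0645,.082]))
q=sense(); P("tool",q["tool_pos"]); print(R.from_quat(q["tool_rot"]).as_matrix().round(3))
```

```text
[([421, 138, 32, 28, 689], [436.7, 151.4]), ([420, 172, 16, 13, 192], [427.4, 178.1]), ([437, 172, 23, 13, 205], [447.5, 178.0])]
[([425, 28, 23, 18, 50], [434.6, 37.0])]Traceback (most recent call last):
  File "<stdin>", line 9, in <module>
IndexError: list index out of range
```

View pics/w2c.png

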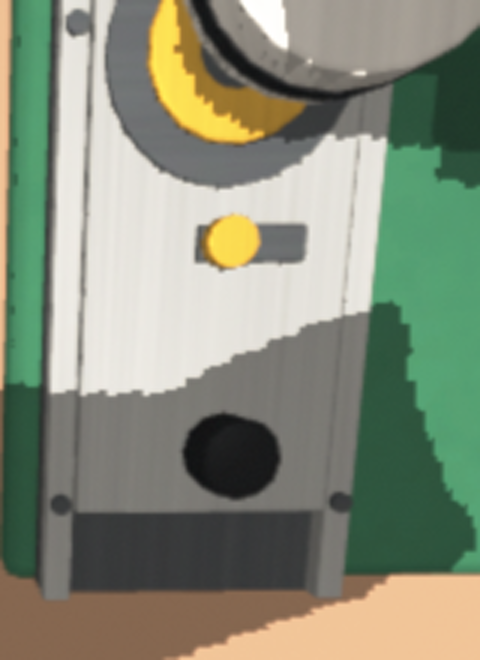

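Run:
```python
from h import *
w=read_camera("wrist")
P=lambda n,x:print(n,np.round(np.array(x)*1000,1))
k=onz(w,439.5,152.3,.082);s=onz(w,437,80,.0615)
P("screw",s); P("knob",k);d=k-s;print(np.degrees(np.arctan2(d[1],d[0])))
for a,b in(((340,510),(385,100)),((45,590),(80,30))):
    x=onz(w,360+a[0]/3,a[1]/3,.05)-onz(w,360+b[0]/3,b[1]/3,.05); print(np.degrees(np.arctan2(x[1],x[0])))
q=sense(); P("tool",q["tool_pos"]);P("dq",q["dq"]); m=R.from_quat(q["tool_rot"]).as_matrix();print(m.round(3),np.degrees(np.arctan2(m[1,1],m[0,1])))
```

```text
screw [570.4 127.7  61.5]
knob [558.7  73.6  82. ]
-102.16860903267813
-102.3515320768203
-103.44147345080422
tool [460.7  66.2 217. ]
dq [-26.8 -10.9 -50.7   0.9 -10.    3.   -4.8]
[[ 0.206  0.979 -0.   ]
 [ 0.979 -0.206  0.001]
 [ 0.    -0.001 -1.   ]] -11.882240649394102
```

```bash
python3 -m creep '[[[0,0,0,0,0,0,60],[0,0,0,0,0,0,60]]]'
python3 - <<'E'
from h import *
w=read_camera("wrist");P=lambda n,x:print(n,np.round(np.array(x)*1000,1))
crop(w,360,0,520,220,3,"w3c")
q=sense(); P("tool",q["tool_pos"]);P("dq",q["dq"])
E=np.array(w["extrinsics"]);print("cam", -E[:3,:3].T@E[:3,3])
E
```

```text
time: 2.05
tool_pos: [0.4604, 0.0676, 0.2173]
tool_rot: [0.776, 0.631, 0.0, -0.0]
contact_force: [0.5, 0.2, 0.0]
grip_width: 0.0598
tool [460.4  67.4 217.3]
dq [ 2.2  0.5  7.1  0.8  0.9 -2.5  0.6]
cam [0.47366637 0.13193355 0.36543083]
```

View pics/w3c.png

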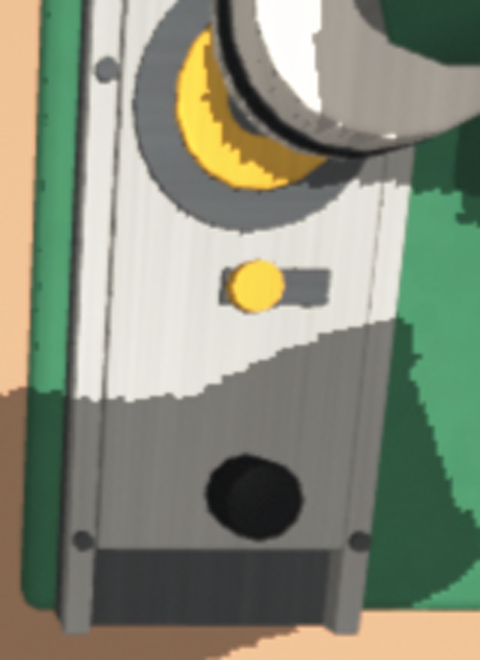

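Run:
```python
from h import *
w=read_camera("wrist");P=lambda n,x:print(n,np.round(np.array(x)*1000,1))
k=onz(w,447.2,166.5,.082);s=onz(w,445.5,95.1,.0615)
P("screw",s); P("knob",k);d=k-s;print(np.degrees(np.arctan2(d[1],d[0])))
for a,b in(((340,632),(408,160)),((62,630),(105,10))):
    x=onz(w,360+a[0]/3,a[1]/3,.05)-onz(w,360+b[0]/3,b[1]/3,.05); print(np.degrees(np.arctan2(x[1],x[0])))
P("tool",sense()["tool_pos"])
```

```text
screw [574.8 119.3  61.5]
knob [562.7  65.5  82. ]
-102.64570310148731
-103.73148068944334
-103.21078720312236
tool [460.5  67.2 217.3]
```

```bash
python3 -m creep '[[[0,0,0,50,-1,-10,60],[0,0,0,95,-2,-30,60],[0,0,0,102,-2,-80,60],[0,0,0,102,-2,-125,60],[0,0,0,102,-2,-147,60]]]'; python3 -m creep '[[[0,0,0,0,0,0,60]]]'
python3 - <<'E'
from h import *
s=read_camera("scene");crop(s,300,120,460,250,5,"s4")
E
```

```text
time: 2.78
tool_pos: [0.5607, 0.0657, 0.0673]
tool_rot: [0.775, 0.631, -0.002, -0.001]
contact_force: [0.0, 0.1, 0.5]
grip_width: 0.0598
time: 2.9
tool_pos: [0.5592, 0.066, 0.0656]
tool_rot: [0.775, 0.632, -0.004, -0.002]
contact_force: [0.1, 0.4, 0.7]
grip_width: 0.0601
```

View pics/s4.png

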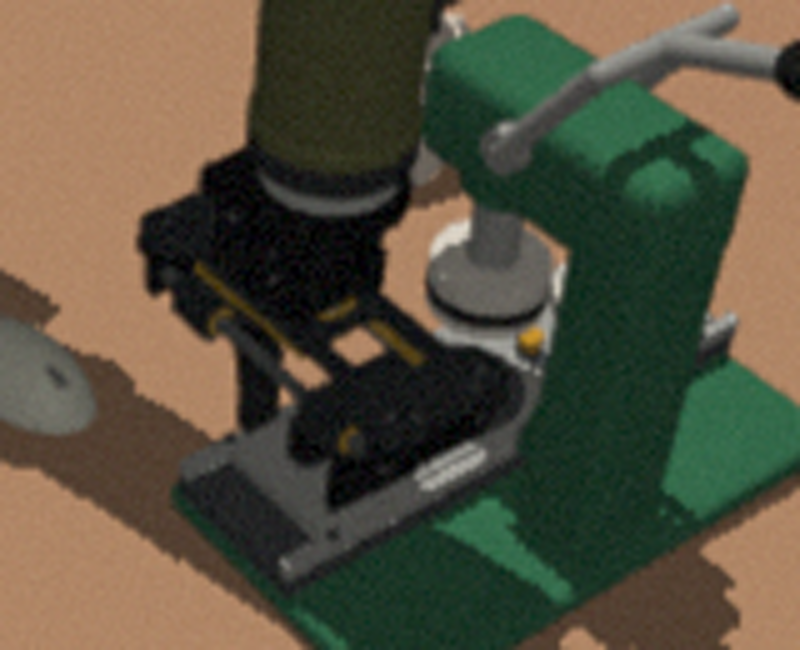

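The gripper straddles the knob across the slide at scene crop (300,400), clear of the head. I lift it 4 mm, correct x, and close.

```bash
python3 -m creep '[[[0,0,0,3,-1,4,60],[0,0,0,3,-1,4,0],[0,0,0,3,-1,4,0],[0,0,0,3,-1,4,0],[0,0,0,3,-1,4,0]]]'; python3 -m creep '[[[0,0,0,0,0,0,0],[0,0,0,0,0,0,0]]]'
```

```text
time: 3.58
tool_pos: [0.5629, 0.0653, 0.0707]
tool_rot: [0.775, 0.632, -0.003, -0.002]
contact_force: [0.3, -0.5, 0.2]
grip_width: 0.0282
time: 3.82
tool_pos: [0.5638, 0.065, 0.0707]
tool_rot: [0.775, 0.632, -0.002, -0.001]
contact_force: [4.7, -0.8, -3.3]
grip_width: 0.0212
```

```bash
python3 -m creep '[[[0,0,0,-2,-10,0,0],[0,0,0,-4,-21,0,0],[0,0,0,-7,-33,0,0],[0,0,0,-10,-45,0,0],[0,0,0,-13,-59,0,0]]]'
```

```text
time: 4.45
tool_pos: [0.552, 0.0093, 0.0708]
tool_rot: [0.774, 0.633, 0.0, -0.001]
contact_force: [7.4, 5.8, -5.7]
grip_width: 0.0212
```

```bash
python3 -m creep '[[[0,0,0,-2,-9,0,0],[0,0,0,-4,-16,0,0],[0,0,0,-5,-22,0,0],[0,0,0,-6,-28,0,0],[0,0,0,-7,-32,0,0]]]'
```

```text
time: 5.08
tool_pos: [0.5459, -0.0199, 0.0708]
tool_rot: [0.774, 0.633, 0.002, -0.002]
contact_force: [5.2, 4.9, -5.5]
grip_width: 0.0214
```

```bash
python3 -m creep '[[[0,0,0,-1,-5,0,0],[0,0,0,-2,-9,0,0],[0,0,0,-3,-13,0,0],[0,0,0,-3,-16,0,0],[0,0,0,-4,-18,0,0]]]'
```

```text
time: 5.7
tool_pos: [0.5428, -0.0349, 0.0707]
tool_rot: [0.774, 0.634, 0.004, -0.003]
contact_force: [5.0, 5.4, -4.9]
grip_width: 0.0213
```

```bash
python3 -m creep '[[[0,0,0,-1,-3,0,0],[0,0,0,-1,-6,0,0],[0,0,0,-2,-8,0,0],[0,0,0,-2,-10,0,0],[0,0,0,-2,-12,0,0]]]'
```

```text
time: 6.32
tool_pos: [0.5427, -0.0355, 0.0708]
tool_rot: [0.772, 0.636, 0.009, -0.007]
contact_force: [7.0, 22.9, -5.4]
grip_width: 0.0209
```

```bash
python3 -m creep '[[[0,0,0,0,-2,0,0],[0,0,0,0,-1,0,0],[0,0,0,0,-1,0,60],[0,0,0,0,-1,0,60],[0,0,0,0,-1,0,60]]]'; python3 -m creep '[[[0,0,0,0,0,20,60],[0,0,0,0,0,60,87],[0,0,0,-30,0,100,87],[0,0,0,-70,0,140,87],[0,0,0,-100,0,150,87]]]'; python3 -m creep '[[[0,0,0,0,0,0,87],[0,0,0,0,0,0,87],[0,0,0,0,0,0,87]]]'
python3 - <<'E'
from h import *
w=read_camera("wrist");s=read_camera("scene");t=read_camera("top")
cv2.imwrite("pics/w5.png",w["pixels"][:,:,::-1]);crop(s,280,110,440,240,5,"s5");crop(t,200,110,360,220,5,"t5")
E
```

```text
time: 6.95
tool_pos: [0.5423, -0.0374, 0.0707]
tool_rot: [0.772, 0.636, 0.009, -0.007]
contact_force: [0.7, -0.2, -0.7]
grip_width: 0.0434
time: 7.58
tool_pos: [0.4423, -0.0382, 0.2232]
tool_rot: [0.772, 0.635, 0.011, -0.007]
contact_force: [0.4, 0.7, 0.1]
grip_width: 0.0857
time: 7.95
tool_pos: [0.4425, -0.0384, 0.2226]
tool_rot: [0.772, 0.635, 0.01, -0.007]
contact_force: [1.2, 0.1, 0.3]
grip_width: 0.0866
```

View pics/w5.png

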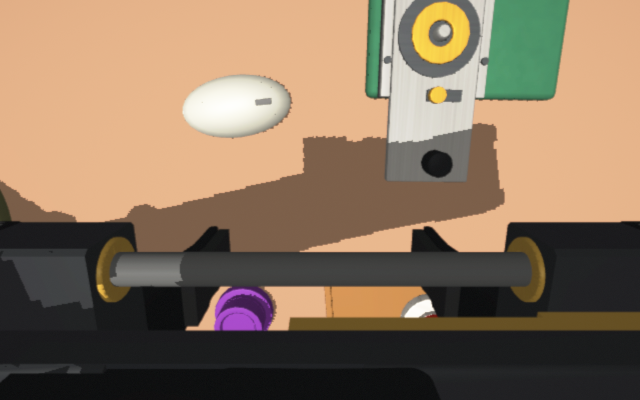

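View pics/s5.png

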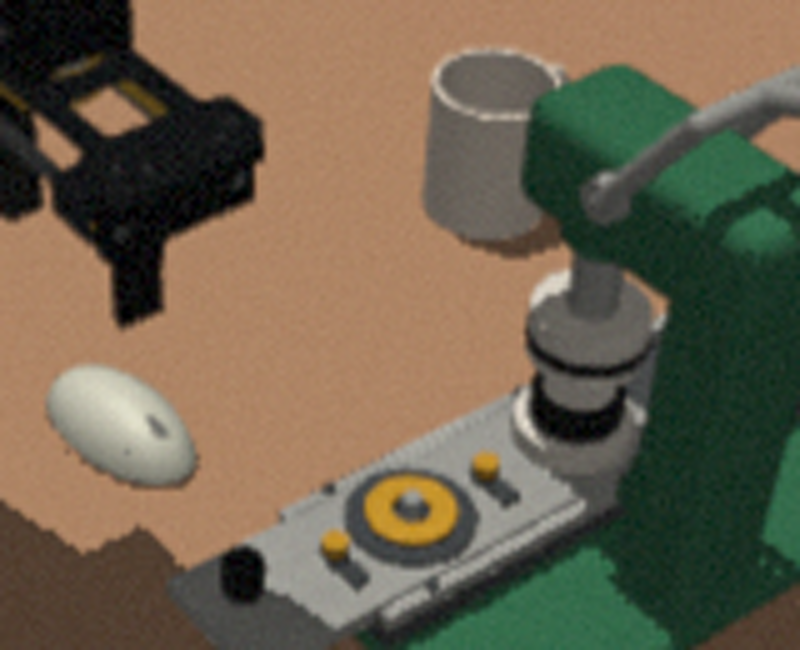

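View pics/t5.png

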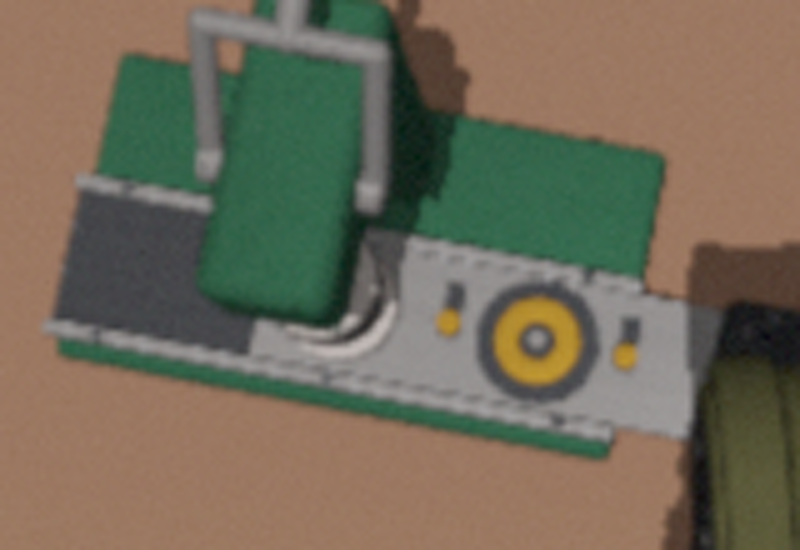

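The slide is out: the seat and pin are clear at wrist (439,32), top crop (538,341) and scene crop (411,510), with the black mould now under the head. Next I measure the seat and the blue mould.

Run:
```python
from h import *
w=read_camera("wrist");s=read_camera("scene");t=read_camera("top")
P=lambda n,x:print(n,np.round(np.array(x)*1000,1))
def cr(p,x,y): return (p[0]/5+x-0.4,p[1]/5+y-0.4)
def ell(c,x0,y0,x1,y1,z,n):
    H=hsv(c);m=((abs(H[...,0].astype(int)-23)<8)&(H[...,1]>150)&(H[...,2]>90)).astype(np.uint8)
    k=np.zeros_like(m);k[y0:y1,x0:x1]=m[y0:y1,x0:x1]
    cs,_=cv2.findContours(k,cv2.RETR_EXTERNAL,cv2.CHAIN_APPROX_NONE)
    for q in cs:
        if len(q)>25:
            e=cv2.fitEllipse(q);P(n+" ring",onz(c,*e[0],z));print(np.round(e[0],1),np.round(e[1],1))
ell(w,400,0,490,75,.056,"w");ell(t,295,165,322,192,.056,"t");ell(s,350,200,375,225,.056,"s")
P("pin w",onz(w,443.5,29.5,.064));P("pin t",onz(t,*cr((538,340),200,110),.064));P("pin s",onz(s,*cr((411,498),280,110),.064))
P("knob w",onz(w,437.5,161.5,.082))
def blue(c,n):
    H=hsv(c);m=((abs(H[...,0].astype(int)-112)<12)&(H[...,1]>110)&(H[...,2]>60)).astype(np.uint8)
    k=np.zeros_like(m); 
    if n=="t":k[180:215,435:470]=m[180:215,435:470]
    else:k[285:325,200:240]=m[285:325,200:240]
    cs,_=cv2.findContours(k,cv2.RETR_EXTERNAL,cv2.CHAIN_APPROX_NONE);q=max(cs,key=len);e=cv2.fitEllipse(q);print(np.round(e[0],1),np.round(e[1],1));return e[0]
bt=blue(t,"t");P("blue t",onz(t,*bt,.04));P("blue s",onz(s,*cr((246,305),170,240),.043))
H=hsv(t);m=(H[...,1]<60)&(H[...,2]>130);m[:175]=0;m[215:]=0;m[:,390:]&=True;m[:,:390]=0;m[:,480:]=0;print(blobs(m))
```

```text
w ring [563.4  67.7  56. ]
[440.5  32.5] [55.9 61.9]
t ring [564.8  67.5  56. ]
[307.  177.7] [16.  16.4]
s ring [562.9  66.5  56. ]
[361.7 211.6] [13.  18.1]
pin w [563.2  68.3  64. ]
pin t [563.9  66.6  64. ]
pin s [562.3  66.7  64. ]
knob w [540.3 -31.9  82. ]
[451.6 198.3] [16.8 18.1]
blue t [ 503.2 -328.2   40. ]
blue s [ 501.8 -329.4   43. ]
[([406, 179, 17, 23, 121], [415.7, 189.0]), ([410, 186, 7, 7, 39], [412.7, 188.9]), ([438, 189, 22, 22, 103], [444.8, 203.2]), ([446, 193, 13, 12, 122], [452.3, 198.3])]
```

```bash
python3 - <<'E'
from h import *
a=np.radians((-12.2+90)/2)
q=R.from_quat([np.cos(a),np.sin(a),0,0]);c=R.from_quat(sense()["tool_rot"]);print((q*c.inv()).as_rotvec().round(4),sense()["joint_pos"])
E
python3 -m creep '[[[0,0,0,10,-58,0,87],[0,0,0,20,-116,0,87],[0,0,0,30,-174,0,87],[0,0,0,40,-232,0,87],[0,0,0,50,-280,0,87]]]'
```

```text
[-0.0231  0.0076 -0.0184] [-0.59995528 -0.16799922  0.58799796  1.97287455  0.07251031  1.30179686
 -0.23171482]
time: 8.88
tool_pos: [0.4927, -0.3204, 0.223]
tool_rot: [0.772, 0.635, 0.01, -0.006]
contact_force: [0.5, 0.5, 0.6]
grip_width: 0.0871
```

```bash
python3 -m creep '[[[-0.012,0.004,-0.009,5,-40,0,87],[-0.023,0.008,-0.018,10,-80,0,87],[-0.023,0.008,-0.018,10,-80,0,87],[-0.023,0.008,-0.018,10,-80,0,87],[-0.023,0.008,-0.018,10,-80,0,87]]]';  python3 - <<'E'
from h import *
w=read_camera("wrist")
cv2.imwrite("pics/w6.png",w["pixels"][:,:,::-1]);print(sense()["dq"])
H=hsv(w);m=((abs(H[...,0].astype(int)-112)<12)&(H[...,1]>110)&(H[...,2]>60)).astype(np.uint8)
P=lambda n,x:print(n,np.round(np.array(x)*1000,1))
m[215:]=0
cs,_=cv2.findContours(m,cv2.RETR_CCOMP,cv2.CHAIN_APPROX_NONE)
for c in cs:
  if len(c)>40:
    e=cv2.fitEllipse(c);print(np.round(e[0],1),np.round(e[1],1));P("b",onz(w,*e[0],.043))
E
```

```text
time: 9.5
tool_pos: [0.5033, -0.3988, 0.223]
tool_rot: [0.778, 0.629, 0.0, -0.0]
contact_force: [1.2, -0.2, 0.6]
grip_width: 0.0871
[ 0.00012957 -0.00135408  0.00403676 -0.0042225  -0.00096749  0.00028847
 -0.00021748]
[303.2 103.4] [53.8 56.2]
b [ 502.6 -329.5   43. ]
[302.9 103.6] [39.6 40.8]
b [ 502.3 -329.6   43. ]
```

View pics/w6.png

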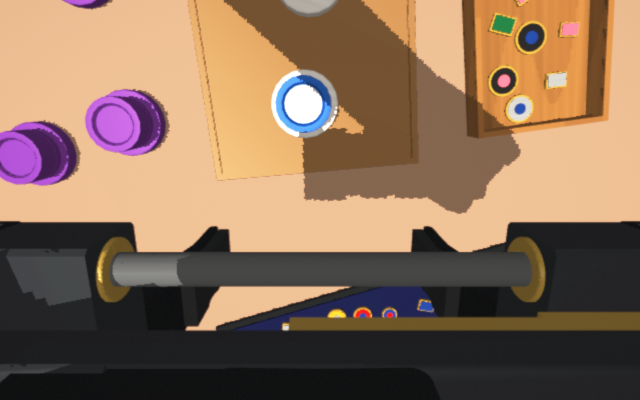

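The blue mould is centred at wrist (303,103), which gives (502.4, -329.5), in agreement with the other views. The red mould is at the top edge and the purple ones are to the left.

```bash
python3 -m creep '[[[0,0,0,-1,40,-20,87],[0,0,0,-1,69,-60,87],[0,0,0,-1,69,-110,87],[0,0,0,-1,69,-150,87],[0,0,0,-1,69,-165,87]]]'; python3 -m creep '[[[0,0,0,0,0,-8,87],[0,0,0,0,0,-12,87]]]'
```

```text
time: 10.18
tool_pos: [0.5016, -0.3278, 0.0562]
tool_rot: [0.777, 0.63, -0.0, -0.002]
contact_force: [-0.5, -0.8, -0.1]
grip_width: 0.0872
time: 10.42
tool_pos: [0.5023, -0.3279, 0.0449]
tool_rot: [0.777, 0.63, 0.0, -0.001]
contact_force: [-0.3, 0.5, 0.2]
grip_width: 0.0868
```

```bash
python3 -m creep '[[[0,0,0,0,-1,-6,87],[0,0,0,0,-2,-11,87],[0,0,0,0,-2,-11,87],[0,0,0,0,-2,-11,40],[0,0,0,0,-2,-11,40]]]'; python3 -m creep '[[[0,0,0,0,0,0,40],[0,0,0,0,0,0,30],[0,0,0,0,0,0,30]]]'
```

```text
time: 11.05
tool_pos: [0.5025, -0.33, 0.0342]
tool_rot: [0.777, 0.63, 0.0, -0.001]
contact_force: [0.5, -0.1, -0.4]
grip_width: 0.0743
time: 11.42
tool_pos: [0.5025, -0.33, 0.0342]
tool_rot: [0.777, 0.63, 0.0, -0.001]
contact_force: [0.4, 0.5, 0.8]
grip_width: 0.0492
```

```bash
python3 -m creep '[[[0,0,0,0,0,0,30],[0,0,0,0,0,15,30],[0,0,0,0,0,45,30],[0,0,0,0,0,85,30],[0,0,0,0,0,120,30]]]'; python3 -m creep '[[[0,0,0,0,0,0,30]]]'
python3 - <<'E'
from h import *
s=read_camera("scene");crop(s,150,180,310,310,5,"s7")
E
```

```text
time: 12.05
tool_pos: [0.5024, -0.3302, 0.1562]
tool_rot: [0.777, 0.629, 0.001, -0.0]
contact_force: [0.4, 1.1, -1.8]
grip_width: 0.0495
time: 12.18
tool_pos: [0.5037, -0.3315, 0.1595]
tool_rot: [0.777, 0.629, 0.002, 0.002]
contact_force: [-0.5, -0.3, -1.3]
grip_width: 0.0495
```

View pics/s7.png

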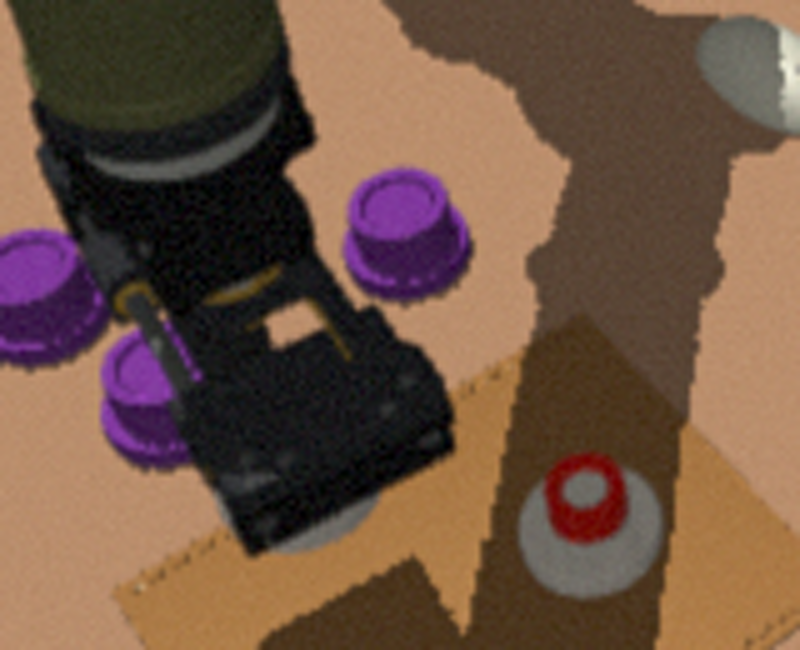

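The gripper holds the mould, its foot visible at crop (340,520), and the red mould stands undisturbed at (587,520).

```bash
python3 -m creep '[[[0,0,0,5,-0,0,30],[0,0,0,10,35,0,30],[0,0,0,17,85,0,30],[0,0,0,24,140,0,30],[0,0,0,30,195,0,30]]]'; python3 -m creep '[[[0,0,0,10,55,0,30],[0,0,0,18,105,0,30],[0,0,0,24,150,0,30],[0,0,0,29,185,0,30],[0,0,0,30,200,0,30]]]'; python3 -m creep '[[[0,0,0,0,0,0,30],[0,0,0,0,0,0,30]]]'
python3 - <<'E'
from h import *
print(sense()["tool_rot"])
s=read_camera("scene");crop(s,280,110,440,240,5,"s8")
w=read_camera("wrist");cv2.imwrite("pics/w8.png",w["pixels"][:,:,::-1])
E
```

```text
time: 12.85
tool_pos: [0.5323, -0.1336, 0.1563]
tool_rot: [0.777, 0.629, 0.001, 0.0]
contact_force: [1.5, -0.0, -2.2]
grip_width: 0.0494
time: 13.48
tool_pos: [0.5616, 0.0691, 0.1547]
tool_rot: [0.776, 0.631, -0.001, -0.0]
contact_force: [0.1, -0.2, -2.4]
grip_width: 0.0494
time: 13.72
tool_pos: [0.5612, 0.0672, 0.1542]
tool_rot: [0.777, 0.63, -0.001, -0.0]
contact_force: [0.7, -0.8, -2.8]
grip_width: 0.0493
[ 7.76638879e-01  6.29944329e-01 -1.44839318e-03 -3.11779829e-04]
```

View pics/s8.png

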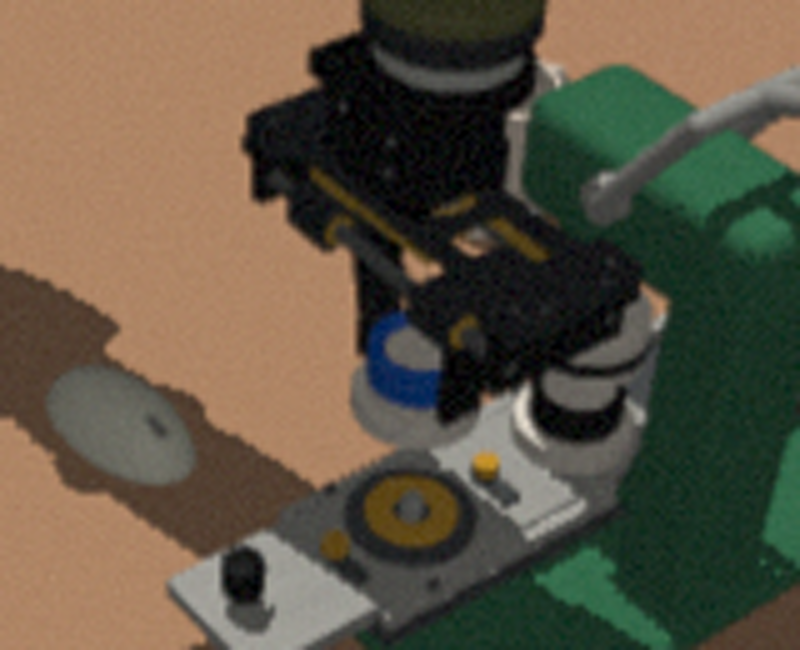

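View pics/w8.png

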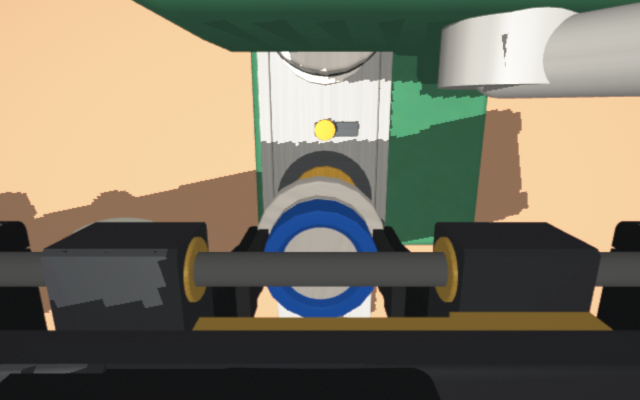

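The mould hangs over the seat: the wrist view shows the blue ring at about (320,259) and the far screw at (324,130). The knob is at scene crop (243,575), so the slide has not moved.

Run:
```python
from h import *
P=lambda n,x:print(n,np.round(np.array(x)*1000,1))
w=read_camera("wrist");s=read_camera("scene");t=read_camera("top")
crop(w,220,90,420,330,3,"w8c")
H=hsv(w);m=((abs(H[...,0].astype(int)-23)<8)&(H[...,1]>150)&(H[...,2]>150)).astype(np.uint8);m[:100]=0;m[150:]=0;m[:,:300]=0;m[:,350:]=0
print(b:=blobs(m));p=onz(w,*b[0][1],.0615);P("screw",p)
a=np.radians(77.9);P("seat from screw",p-49e-3*np.array([np.cos(a),np.sin(a),0]))
b=((abs(H[...,0].astype(int)-112)<12)&(H[...,1]>110)&(H[...,2]>40))
ys,xs=np.where(b[150:250]);ys+=150
r=[(y,xs[ys==y].min(),xs[ys==y].max()) for y in (210,220,225)];print(r,ys.min())
z=sense()["tool_pos"][2]+.009
P("mould x", onz(w,320,259,z));P("tcp",sense()["tool_pos"])
# scene: seat ring & pin
H=hsv(s);m=((abs(H[...,0].astype(int)-23)<8)&(H[...,1]>150)&(H[...,2]>60)).astype(np.uint8);k=m*0;k[202:222,348:376]=m[202:222,348:376]
cs,_=cv2.findContours(k,cv2.RETR_EXTERNAL,cv2.CHAIN_APPROX_NONE);e=cv2.fitEllipse(max(cs,key=len));P("ring s",onz(s,*e[0],.056));print(e)
```

```text
[([316, 120, 19, 20, 296], [324.9, 129.3])]
screw [574.6 115.8  61.5]
seat from screw [564.4  67.9  61.5]
[(210, np.int64(288), np.int64(353)), (220, np.int64(278), np.int64(363)), (225, np.int64(274), np.int64(365))] 199
mould x [562.1  71.  163.9]
tcp [561.6  68.  154.9]
ring s [563.1  66.3  56. ]
((361.7331237792969, 211.7033233642578), (13.08387279510498, 17.768823623657227), 95.47515106201172)
```

View pics/w8c.png

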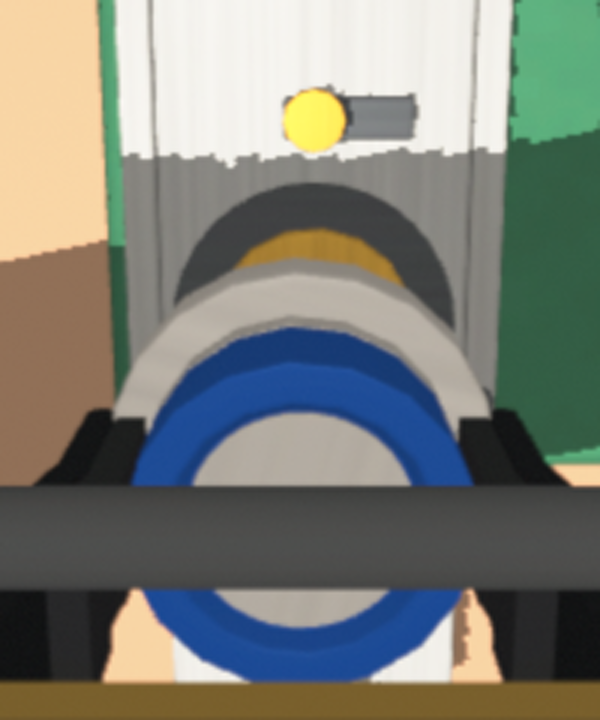

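```bash
python3 -m creep '[[[0,0,0,1,-1,-10,30],[0,0,0,2,-1,-25,30],[0,0,0,2,-1,-40,30],[0,0,0,2,-1,-50,30],[0,0,0,2,-1,-54,30]]]'; python3 -m creep '[[[0,0,0,0,0,0,30],[0,0,0,0,0,0,30]]]'
python3 - <<'E'
from h import *
s=read_camera("scene");crop(s,310,150,420,240,7,"s9");w=read_camera("wrist");crop(w,220,90,420,330,3,"w9c")
print(sense()["tool_pos"])
E
```

```text
time: 14.6
tool_pos: [0.5631, 0.0669, 0.0998]
tool_rot: [0.777, 0.63, -0.001, -0.001]
contact_force: [-1.0, 0.2, -1.0]
grip_width: 0.0493
time: 14.85
tool_pos: [0.5634, 0.0669, 0.1001]
tool_rot: [0.777, 0.63, -0.001, -0.001]
contact_force: [-0.8, -0.3, -2.5]
grip_width: 0.0491
[0.56345748 0.06695546 0.10025589]
```

View pics/s9.png

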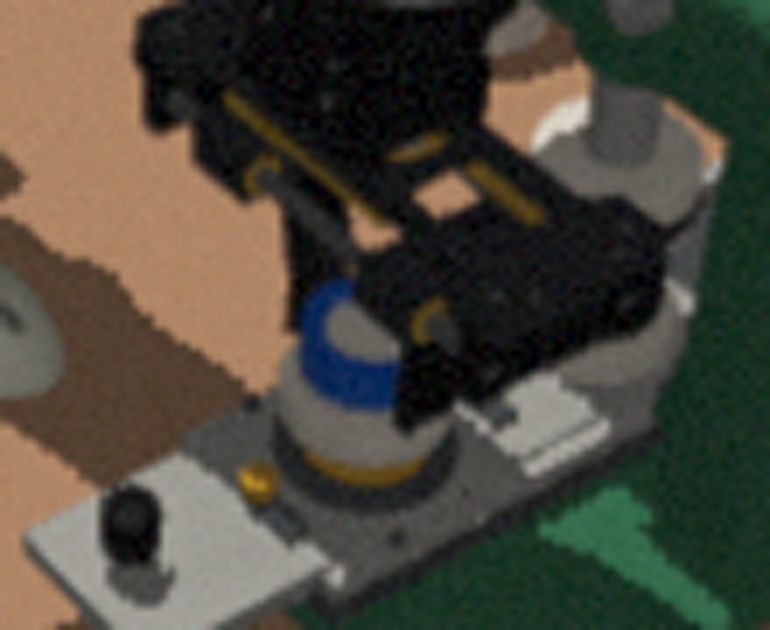

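View pics/w9c.png

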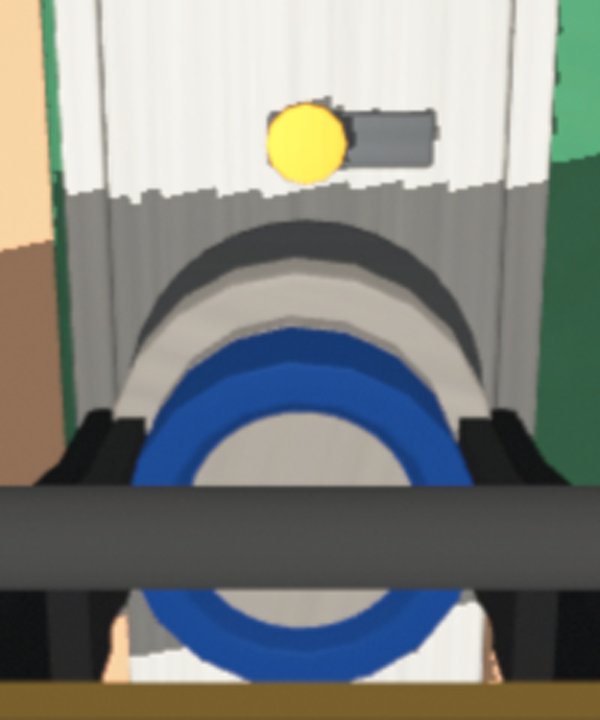

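Run:
```python
from h import *
P=lambda n,x:print(n,np.round(np.array(x)*1000,1))
w=read_camera("wrist");q=sense();T=q["tool_pos"];a=np.radians(77.9);y=np.array([np.cos(a),np.sin(a),0]);x=np.array([np.sin(a),-np.cos(a),0])
def L(p): return np.array([(p-T)@x,(p-T)@y,p[2]-T[2]])
P("foot lower rim",L(onz(w,320,176-.3,T[2]-.0312))-[0,.032,0])
P("foot upper rim",L(onz(w,320,90+275/3-.3,T[2]-.0172))-[0,.032,0])
P("blue rim",L(onz(w,320.2,90+362/3-.3,T[2]+.0088))-[0,.025,0])
P("blue rim near",L(onz(w,320.2,90+682/3-.3,T[2]+.0088))+[0,.025,0])
P("seat",L(onz(w,322.5,90+220/3-.3,.051))-[0,.034,0])
P("screw",L(onz(w,220+306.5/3-.3,90+143.5/3-.3,.062))-[0,.049,0])
P("x",x)
```

```text
foot lower rim [ -0.4  -0.6 -31.2]
foot upper rim [ -0.4  -0.6 -17.2]
blue rim [-0.2 -0.1  8.8]
blue rim near [-0.   1.6  8.8]
seat [  0.9   1.  -49.2]
screw [  0.4   0.9 -38.2]
x [ 977.8 -209.6    0. ]
```

```bash
python3 -m creep '[[[0,0,0,1,0.7,-1,30],[0,0,0,1,0.7,-3,30],[0,0,0,1,0.7,-4,30]]]'; python3 -m creep '[[[0,0,0,0,0,-2,30],[0,0,0,0,0,-3,30]]]'; python3 -m creep '[[[0,0,0,0,0,-2,30],[0,0,0,0,0,-3,30]]]'
```

```text
time: 15.38
tool_pos: [0.5643, 0.0677, 0.096]
tool_rot: [0.776, 0.63, -0.001, -0.001]
contact_force: [-0.6, 0.1, -2.3]
grip_width: 0.0495
time: 15.62
tool_pos: [0.5642, 0.0676, 0.0928]
tool_rot: [0.777, 0.63, -0.001, -0.001]
contact_force: [0.9, -0.4, -1.7]
grip_width: 0.0494
time: 15.88
tool_pos: [0.5641, 0.0676, 0.0896]
tool_rot: [0.777, 0.63, -0.001, -0.001]
contact_force: [-0.1, -0.2, -1.2]
grip_width: 0.0495
```

With no contact force and the underside 5 mm below the pin top, the mould is over the pin. Now I press it down against the ejector.

```bash
python3 -m creep '[[[0,0,0,0,0,-2,30],[0,0,0,0,0,-4,30]]]'; python3 -m creep '[[[0,0,0,0,0,-2,30],[0,0,0,0,0,-4,30],[0,0,0,0,0,-4,30]]]'
```

```text
time: 16.12
tool_pos: [0.5641, 0.0676, 0.086]
tool_rot: [0.777, 0.63, -0.001, -0.001]
contact_force: [-3.2, -0.1, 4.2]
grip_width: 0.0493
time: 16.5
tool_pos: [0.5642, 0.0676, 0.083]
tool_rot: [0.777, 0.63, -0.001, -0.001]
contact_force: [-4.0, 0.4, 9.4]
grip_width: 0.0495
```

```bash
python3 -m creep '[[[0,0,0,-0.5,0,-2,30],[0,0,0,-0.7,0,-4,30],[0,0,0,-0.7,0,-4,30]]]'
```

```text
time: 16.88
tool_pos: [0.5642, 0.0676, 0.0821]
tool_rot: [0.777, 0.63, -0.0, -0.002]
contact_force: [-8.6, -1.2, 21.2]
grip_width: 0.0496
```

Run:
```python
from h import *
s=read_camera("scene");crop(s,310,150,420,240,7,"s10");w=read_camera("wrist");crop(w,220,90,420,330,3,"w10c")
q=sense();print(q["time"],q["tool_pos"],q["contact_force"],q["grip_width"],q["ft_torque"])
```

```text
16.975 [0.5641765  0.06756385 0.08206388] [-7.57525788  0.43488278 21.4019103 ] 0.04941297478276212 [-0.29574373  1.86096337  0.05058244]
```

View pics/s10.png

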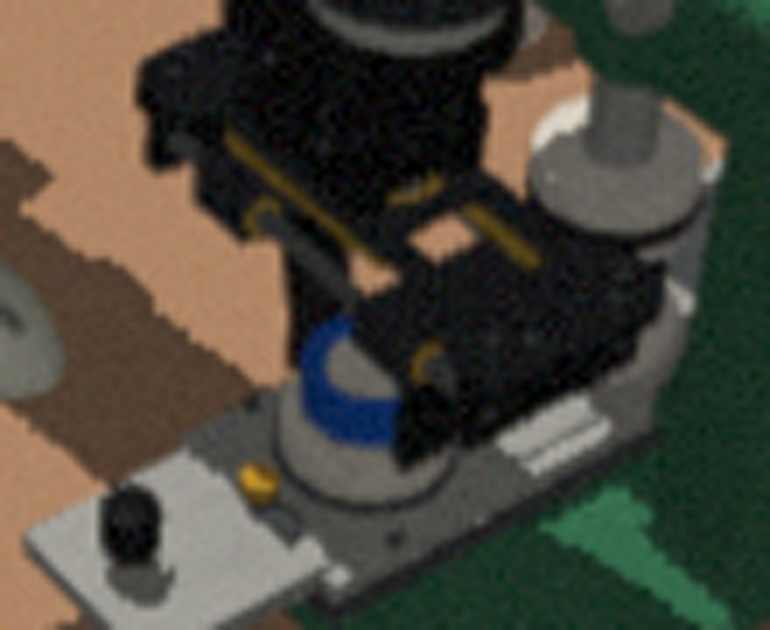

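View pics/w10c.png

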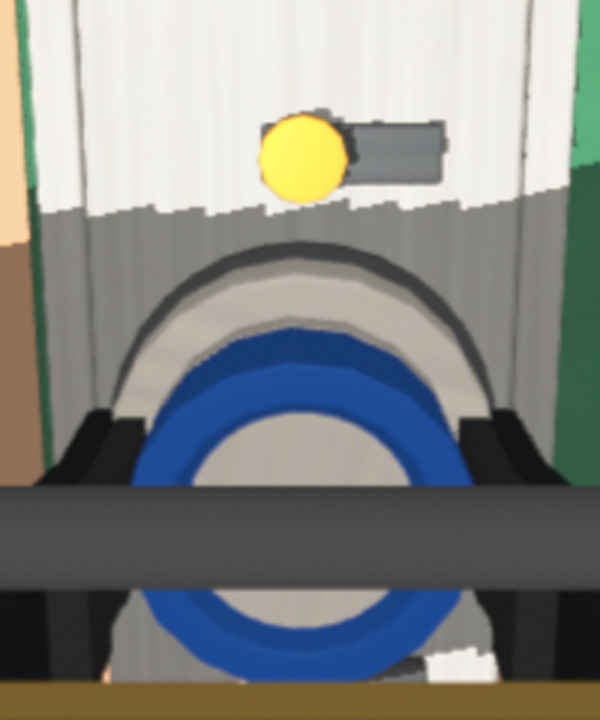

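The foot sits concentric and flat on the seat, with no brass showing at scene crop (370,490), and the knob is at the same pixel as right after the pull. The blue ring rows in the wrist crop have not changed, so the grip has not slipped. I check that the hold is steady, then hand in.

Run:
```python
from h import *
for i in range(6):
    t=read_camera("top")
    q=sense();print(round(q["time"],2),np.round(q["tool_pos"]*1 if hasattr(q["tool_pos"],'shape') else q["tool_pos"],4),np.round(q["contact_force"],1),round(q["grip_width"],4))
crop(t,290,120,490,270,4,"t11")
```

```text
17.02 [0.5642 0.0676 0.0821] [-8.8 -1.1 21. ] 0.0494
17.07 [0.5642 0.0676 0.0821] [-9.1 -1.2 21.8] 0.0497
17.12 [0.5642 0.0676 0.0821] [-8.4 -0.7 21.1] 0.0495
17.18 [0.5642 0.0676 0.0821] [-8.2 -0.7 21.5] 0.0492
17.23 [0.5642 0.0676 0.0821] [-7.5 -1.3 20.2] 0.0494
17.27 [0.5642 0.0676 0.0821] [-7.6 -1.  20.7] 0.0496
```

View pics/t11.png

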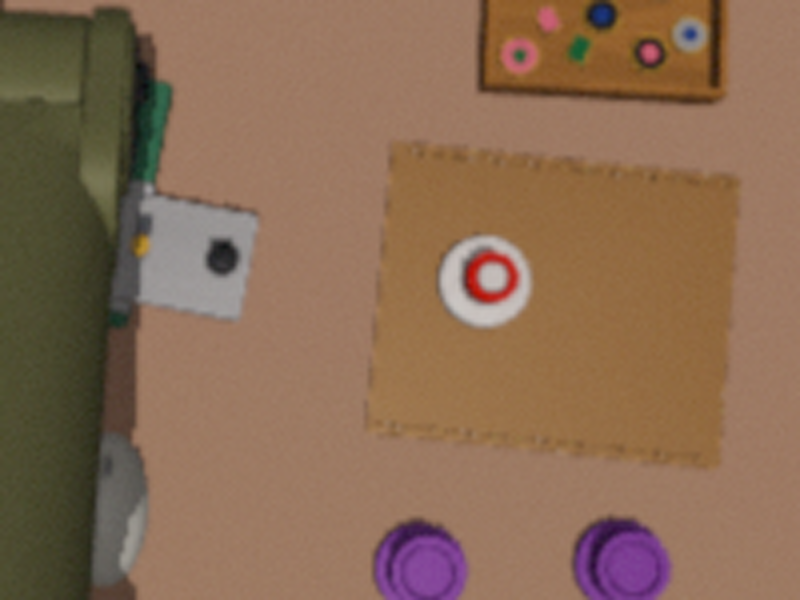

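The top view shows the knob at crop (222,257), still fully out. The red mould at (487,280), the tray and the purple moulds are undisturbed, and the hold is steady.

Run:
```python
from h import *
print(hand_in())
```

```text
the job is handed in; nothing more can be done
None
```

I pulled the die slide out to its end stop, fitted the blue mould over the locating pin and pressed it fully down. I handed the job in at about 17.3 s with the gripper still holding the mould; no verdict was reported.

**Slide:** at the stop the pull rose to 23 N with no further travel. The knob then stayed at the same pixel through to the end.

**Mould:** it passed the pin top without contact force. The last readings, steady over the last 0.3 s, were 21 N of downward push with TCP z at 0.0821 m. That puts the underside flush with the seat within about 0.5 mm. No brass ring showed in the pictures, and the grip had not slipped (49.5 mm opening).

**Other objects:** the red mould, tray and purple look-alikes looked undisturbed in the last top view. The mouse was partly hidden by the arm there, and I did not check the mug in that view; it stood in place in the earlier ones.

**Doubts:** a sideways force of about 8 N along -x remained in the final hold, with no movement. My first wrist measurement was about 9 mm off because the arm was still vibrating, so I repeated it before gripping.

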